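# Change hold on a desoldering pump in its slanted stand and cock it

## Robot

A 6-joint arm with a two-finger parallel gripper is mounted at the origin on the work surface. World frame = base frame: x ahead of the robot, y to its left, z up, the work surface at z = 0. Lengths are in m, angles in degrees, forces in N, time in s.
With the tool pointing down it reaches from about 0.375 to 0.9 m from the base axis. Payload 3.1 kg.
Tool frame: the origin (TCP) lies on the centre line of the jaws, within the pads' length; the fingertips stand 25 mm ahead of it and the grasp point (between the pads) lies 6 mm ahead of it; z points along the fingers, y is the line along which they close (so a half turn about z gives the same grasp; the last joint's range is limited). The gripper opens to 87 mm and grips with 3 to 60 N. Pads are 19 mm wide; open, the fingers measure 117 mm over their backs; the gripper's body (75 mm by 190 mm) begins 51 mm behind the grasp point.
Start: joints at [-84.082, 30.224, 82.088, -0, 67.689, -10.227], TCP at [0.174, -0.6, 0.248] pointing down, gripper open.
Joint ranges: [-176.69, 176.69], [-43.24, 126.21], [12.49, 139.97], [-82, 262], [0, 151.66], [-163.58, 163.58]. Speed limits (degrees/s): [159.86, 159.86, 180, 180, 180, 180].

## Interface

Orientations are given as a 3x3 rotation matrix whose columns are the frame's x, y, z axes.
In Python, from rig import bot, cams, models gives the robot as it stands. The module is installed in compiled form; this text tells all that it offers.
- The arm moves only by the shell command python3 -m handwheel 'ROWS' [OPENING]. ROWS is JSON, a list of rows, each a list of 6 numbers: the shift along the world's x, y, z each as a share of 1 m, from -1 to 1, then the turn, a rotation vector about the world's x, y, z each as a share of 2 rad, from -1 to 1. In form: [[dx, dy, dz, wx, wy, wz], ...]. A call has exactly 8 rows; each row is the pose to reach, as a shift and turn from the pose commanded when the call began; what a row does not reach only later rows make up. A row lasts 1/12 s, in which the tool goes at most 41.7 mm and 7.16 degrees, less where a joint would pass 70% of its speed; a pose out of reach is approached as far as the arm can. A call with a number of a shift or a turn outside -1 to 1 is refused whole. A call with a gripper value outside its range is refused whole. OPENING is the opening, from -1 (shut) to 1 (fully open), so that 0 is half open, set as the call begins (- or left out, the last holds). The fingers move at their own pace and stop on an object; the grip force is fixed at half the most. Time passes only in rows, so rows that repeat a pose let the fingers close, or fill a call up. It gives the time, the measured TCP pose, the force, the opening and the grip force at its end, in the units of the state.
- bot.read_state(): the state, without advancing time (a new reading comes with each control period).
- cams.capture(name): name is "side" or "top"; returns (picture, depth): 480x640x3 uint8, blue, green, red; 480x640 float32, m along the optical axis (not along the pixel's ray), 0 where there is no reading.
- cams.calibration(name): a dict with "mtx" (3x3 intrinsics, pixels), "R" (3x3) and "t" (3): a world point X has camera coordinates R X + t. Camera axes: x right, y down, z forward; pixel columns grow to the right and rows downward; lengths in m; the calibration is good to about 2 mm. A picture is of the moment at which its call begins. calibration takes no time and is no camera call.
- bot.hand_in(): hands the job in; it is judged then, once.
Trained networks look in the newest picture that a camera, given by its name, has taken for a name from the list of things; names that differ only in an ending like _2 or _b are one class to them, and where a whole thing is asked for, a point or a joint stands for the part that bears it (a point fixed in the world has none). Each returns a list of dicts, best first, with "conf" (0 to 1); they miss things now and then, are a little off and sometimes report something else, mostly with a low value. They report only what shows in the picture. A call takes as long as a camera call. They do not tell look-alikes from the thing itself.
- models.spot_in(query, camera): "position" ([column, row] in pixels, amid what is visible of it).
- models.tip_of(query, camera): "position" ([column, row] in pixels: a listed point, or the origin of a listed thing).
The state is a dict: "time_s": time; "joint_positions": joint angles; "qvel": joint speeds; "tau": joint torques, N m; "position": TCP position; "tcp_rot": TCP orientation; "force": force on the tool from outside, world axes, zero at the start; "moment": the same for the moment, N m; "opening": opening from 0.0 (shut) to 1.0 (fully open); "grasp_force": force on a finger pad.
Only numpy, scipy, OpenCV 4.12 (cv2) and the standard library are available. Lean on these libraries where they do the work, as an engineer would, in place of code of your own. Each camera call takes 0.05 s, during which the arm holds its last target. There are 200 camera calls.

## Task

The blue desoldering pump lies on the bench with its plunger out. Lay it in the two V rests of the slanted stand, white nozzle at the bottom, and let go; then change your hold to its upper end and push the plunger fully home by the yellow thumb button, so that the pump is left cocked in the stand with its nose down against the toe plate. Leave the other things on the bench where they are.

Things in the scene. Friction and masses are not known exactly. Their poses are not given: they have to be found in the camera images.
- pump: Loose desoldering pump, 200 mm long, about 140 g, at first lying level on the bench, axis 17 mm up. Origin on its axis, mid-barrel, by its centre of mass. +x runs along the axis to the yellow button, -x to the white nozzle. Blue barrel, diameter 30, from x = -58 to +46 mm (grip it here). Black square flange 34 x 34, x = +46 to +56, stops rolling; then an 8 mm rod and the button.
- nozzle_tip (a point): Tip of the white nozzle, on the axis at x = -90 mm of the pump. The nozzle (radius 4 to 7 mm) runs to x = -72, where the flat front shoulder of the black nose (radius 17 mm, x = -72 to -58) begins.
- button_top (a point): Centre of the free end face of the yellow thumb button, on the pump's axis. Button: diameter 26, 18 mm long, x = +92 to +110 mm of the pump with the plunger out, +60 to +78 fully home.
- plunger (a joint): Travel of the plunger into the pump in m: 0 = fully out (start), 0.032 = fully home on its stop (cocked). It slides stiffly, about 7 N along the axis, does not spring back and stays where it is left.
- cradle: Slanted rest of the tool stand (screwed down; base 165 x 110 mm, 16 high). Origin: the point where the pump's origin lies when it is fully home, 94 mm above the bench. +x: up the 45 degree slant, the way the pump's +x then points. y: level, across. +z: square to the slant, out of the open side (up, leaning over the nozzle end), from which the pump is laid in.
- rest (a point): Middle between the two white 90 degree V rests that carry the barrel; same point as the cradle's origin. In the cradle frame the rests fill x = -42 to -32 and +32 to +42 mm, their arms reach 28 mm to each side and up to z = +4 mm; 64 mm is free between them for fingers. A 36 mm wide grey strip runs behind at z = -40 mm.
- toe (a point): Where the axis meets the upper face of the grey toe plate, x = -72 mm of the cradle; the nose shoulder bears here. Plate 54 mm wide, 5 thick, up to z = +4 mm, with a slot for the nozzle 26 mm wide, open to +z, its bottom at z = -16 mm. A pump laid in some mm too high may stay so by friction; pushing the button along the axis takes it down to the plate.
- multimeter: Yellow multimeter lying flat, 150 x 76 x 40 mm, loose; origin under its centre. Bystander.
- board: Blue circuit board with parts, 100 x 80 mm, 20 mm high, loose; origin under its centre. Bystander.
- reel: Solder reel standing on its flange, diameter 64 mm, 40 mm high, loose; origin under its centre. Bystander.
- jar: Amber flux jar with red cap, diameter 46 mm, 55 mm high, loose; origin under its centre. Bystander.
- tin: Brass-coloured tip-tinner tin, diameter 62 mm, 28 mm high, loose; origin under its centre. Bystander.
- screwdriver: Screwdriver with orange handle lying down, 170 mm long, loose; origin under its middle. Bystander.
- cutters: Side cutters with red handles lying flat, 115 mm long, 12 mm high, loose; origin under their middle. Bystander.
Mind the look-alikes: they are no part of the job. What is shaped like the part that bears cradle but orange is not meant.

How it is judged (in metres and radians):
On the way, in this order (a step that is already met when the one before it is completed fails the run):
1. the pump rests in the stand, nozzle down, let go by the fingers (x of pump in the frame of cradle between -0.004 and 0.016 m and y of pump in the frame of cradle between -0.007 and 0.007 m and z of pump in the frame of cradle between -0.007 and 0.007 m and angle between the x axis of pump and the x axis of cradle, either way round below 0.08 rad and x of nozzle_tip in the frame of cradle below -0.06 m and contact force between the fingers and pump below 0.1 N), for 0.3 s.
2. the plunger is pushed home while the pump is in the stand (x of pump in the frame of cradle between -0.004 and 0.006 m and y of pump in the frame of cradle between -0.007 and 0.007 m and z of pump in the frame of cradle between -0.007 and 0.007 m and angle between the x axis of pump and the x axis of cradle, either way round below 0.08 rad and x of nozzle_tip in the frame of cradle below -0.06 m and value of joint plunger above 0.03 m), for 0.1 s.
At the end, for the whole second after the job is handed in: Let go in the stand before the plunger was pushed; at the end at rest in both rests, nozzle down: within 6 mm along and 7 mm across of fully home, axis within 0.08 rad, plunger in at least 29.5 of 32 mm. No bystander moved more than 30 mm (x of pump in the frame of cradle between -0.004 and 0.006 m and y of pump in the frame of cradle between -0.007 and 0.007 m and z of pump in the frame of cradle between -0.007 and 0.007 m and angle between the x axis of pump and the x axis of cradle, either way round below 0.08 rad and x of nozzle_tip in the frame of cradle below -0.06 m and value of joint plunger above 0.0295 m and linear speed of pump below 0.02 m/s); the robot touches nothing.
It fails at once if another thing on the bench is moved more than 30 mm (distance of any of multimeter, board, reel, jar, tin, screwdriver, cutters from where it was at the start of the episode above 0.03 m).
It also fails if it takes over 56 s, if anything falls off the work surface, if the arm or the gripper's body presses on something with over 40 N, if the wrist force passes 120 N, or if a joint passes its speed limit or range.

## Working session

There is one attempt and no reset: what is moved stays moved. The work goes in short steps, Python scripts to look and compute and a shell command to move; the robot and the scene stay as the last step left them, time stands still between calls to the robot, and variables do not carry over. Pictures are saved under pics/ and viewed, at most 10 in all, crops included, and the job is handed in when it is done.

```bash
mkdir -p pics && cat > h.py <<'E'
import numpy as np, cv2
from rig import bot, cams, models
def cap(n,fn=None):
    p,d=cams.capture(n)
    if fn: cv2.imwrite('pics/'+fn,p)
    return p,d
def w(n,uv,z):
    """world points (N,3) from pixels (N,2), depth (N)"""
    c=cams.calibration(n);K=np.array(c['mtx']);R=np.array(c['R']);t=np.array(c['t']).ravel()
    uv=np.atleast_2d(uv).astype(float);z=np.atleast_1d(z)
    r=np.c_[uv,np.ones(len(uv))]@np.linalg.inv(K).T
    return (r*z[:,None]-t)@R
def onplane(n,uv,h):
    c=cams.calibration(n);K=np.array(c['mtx']);R=np.array(c['R']);t=np.array(c['t']).ravel()
    d=R.T@np.linalg.inv(K)@np.r_[uv,1.];o=-R.T@t
    return o+d*(h-o[2])/d[2]
def cloud(n,d):
    v,u=np.nonzero(d>0)
    return np.c_[u,v],w(n,np.c_[u,v],d[v,u])
E
python3 - <<'E'
from h import *
np.set_printoptions(precision=4,suppress=True)
for n in('top','side'):
    p,d=cap(n,n+'0.png')
    for q in('pump','cradle','nozzle_tip','button_top','toe','rest'):
        for f in(models.spot_in,models.tip_of):
            try:
                for r in f(q,n)[:2]:
                    u=r['position'];z=d[int(u[1]),int(u[0])]
                    print(n,q,f.__name__,np.round(u,1),round(r['conf'],2),w(n,u,z)[0])
            except Exception as e: print(n,q,e)
print(bot.read_state())
E
```

```text
top pump call [387.  214.8] 0.63 [ 0.5496 -0.1552  0.033 ]
top pump call [386.4 214.8] 0.92 [ 0.5505 -0.1545  0.0255]
top pump call [248.7 202.5] 0.62 [0.5714 0.1942 0.0397]
top cradle call [199.1 351.5] 0.86 [0.199  0.3036 0.0391]
top cradle call [247.7 202.8] 0.76 [0.5706 0.1967 0.0396]
top cradle call [249.4 201.8] 0.71 [0.5726 0.1919 0.0446]
top cradle call [172.1 175.2] 0.62 [0.6427 0.3986 0.0028]
top nozzle_tip call [388.6 213.8] 0.87 [ 0.5524 -0.1593  0.0318]
top nozzle_tip call [249.1 203.4] 0.57 [0.5677 0.1917 0.0506]
top nozzle_tip call [420.2 200.6] 0.84 [ 0.5929 -0.2446 -0.0008]
top button_top call [392.  133.5] 0.7 [ 0.7524 -0.1618  0.0594]
top button_top call [353.7 229.1] 0.69 [ 0.5117 -0.0718  0.0282]
top button_top call [351.1 230.2] 0.64 [ 0.5088 -0.0653  0.0277]
top toe call [250.4 202.9] 0.91 [0.572  0.1912 0.0292]
top toe call [198.2 353.6] 0.79 [0.1947 0.3041 0.0464]
top toe call [221.2 347.2] 0.96 [0.2073 0.2548 0.0083]
top toe call [268.8 204.8] 0.67 [0.5694 0.1453 0.0206]
top rest call [248.2 201.7] 0.88 [0.574  0.196  0.0358]
top rest call [196.  354.9] 0.56
[... 1131 characters left out ...]
3 [0.6298 0.42   0.0114]
side rest call [261.  301.8] 0.78 [0.5787 0.1485 0.0326]
side rest call [428.1 378.6] 0.57 [0.1906 0.2584 0.0269]
{'time_s': 1.3, 'joint_positions': array([-84.0835,  30.2229,  82.0878,  -0.0013,  67.6883, -10.2276]), 'qvel': array([-0.0665, -0.138 ,  0.0145, -0.1455,  0.0173, -0.0094]), 'tau': array([  0.0001, -44.0016, -17.698 ,   0.0632,   0.0505,  -0.    ]), 'position': array([ 0.1738, -0.6003,  0.2476]), 'tcp_rot': array([[ 0.9606,  0.2781, -0.    ],
       [ 0.2781, -0.9606, -0.    ],
       [-0.    ,  0.    , -1.    ]]), 'force': array([ 0.4125, -0.1608, -0.2902]), 'moment': array([ 0.0369,  0.0154, -0.0034]), 'grasp_force': 0.0, 'opening': 1.0023354929656405}
```

View pics/top0.png

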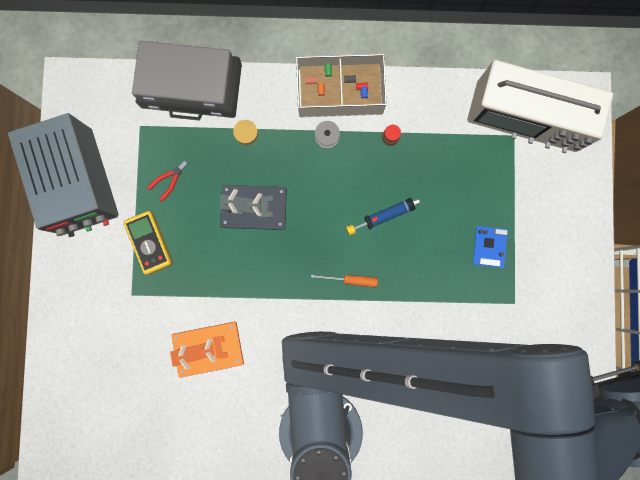

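View pics/side0.png

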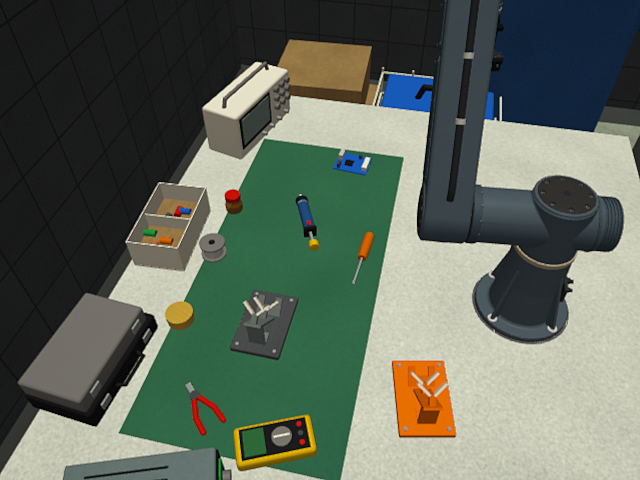

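The top view shows the grey stand at (253,207), with the orange look-alike at (207,350). The pump's nozzle is at (418,201) and its button at (352,229). I'll zoom in on the stand and measure the geometry.

```bash
python3 - <<'E'
from h import *
np.set_printoptions(precision=4,suppress=True)
P={};
for n in('top','side'):
    P[n]=cap(n)
def crop(n,x0,y0,x1,y1,W,H): return cv2.resize(P[n][0][y0:y1,x0:x1],(W,H),interpolation=cv2.INTER_CUBIC)
a=crop('top',210,170,300,240,400,300);b=crop('side',220,280,310,360,400,300);c=crop('top',340,190,430,240,400,300)
e=crop('side',280,180,330,260,400,300)
cv2.imwrite('pics/c1.png',np.vstack([np.hstack([a,b]),np.hstack([c,e])]))
# pump via blue mask & non-bench height
p,d=P['top'];uv,X=cloud('top',d)
m=(X[:,2]>0.006)&(uv[:,0]>335)&(uv[:,0]<430)&(uv[:,1]>185)&(uv[:,1]<245)
hsv=cv2.cvtColor(p,cv2.COLOR_BGR2HSV)
x=X[m][:,:2];c0=x.mean(0);_,_,V=np.linalg.svd(x-c0,full_matrices=False);s=(x-c0)@V[0]
print('pump c',c0,'dir',V[0],'ext',s.min(),s.max(),c0+V[0]*s.min(),c0+V[0]*s.max(),'zmax',X[m][:,2].max(),m.sum())
for nm,lo,hi in(('blue',(105,120,40),(130,255,255)),('yel',(20,120,100),(35,255,255))):
    q=cv2.inRange(hsv,lo,hi);q[:,:335]=0;q[:,430:]=0;q[:185]=0;q[245:]=0
    vv,uu=np.nonzero(q);pt=np.c_[uu,vv];mm=w('top',pt,d[vv,uu]);mm=mm[d[vv,uu]>0]
    print(nm,len(mm),mm.mean(0),np.median(mm,0)); 
    r=cv2.minAreaRect(pt.astype(np.float32));print(r)
# bench height check
m=(X[:,2]<0.01)&(uv[:,0]>290)&(uv[:,0]<330)&(uv[:,1]>180)&(uv[:,1]<250);print('bench z',np.median(X[m][:,2]))
# base
m=(uv[:,0]>205)&(uv[:,0]<305)&(uv[:,1]>170)&(uv[:,1]<245)&(X[:,2]>0.009)
r=cv2.minAreaRect(X[m][:,:2].astype(np.float32));print('base rect',r)
mb=m&(X[:,2]<0.022);r=cv2.minAreaRect(X[mb][:,:2].astype(np.float32));print('base only',r,np.median(X[mb][:,2]))
for n in P:
  uv,X=cloud(n,P[n][1])
  h=(X[:,2]>0.04)&(X[:,0]>.48)&(X[:,0]<.66)&(X[:,1]>.09)&(X[:,1]<.29)
  Y=X[h]
  for k in np.arange(.1,.28,.015):
    g=(Y[:,1]>k)&(Y[:,1]<k+.015)
    if g.sum(): print(n,'y',round(k,3),g.sum(),'zmax',Y[g][:,2].max(),'zmed',np.median(Y[g][:,2]),'x',Y[g][:,0].min(),Y[g][:,0].max())
E
```

```text
pump c [ 0.5502 -0.1494] dir [ 0.369  -0.9294] ext -0.13241006597163424 0.12037423066493677 [ 0.5013 -0.0263] [ 0.5946 -0.2612] zmax 0.040650422906784875 879
blue 389 [ 0.5558 -0.1624  0.0277] [ 0.5563 -0.1631  0.0281]
((389.39654541015625, 212.75863647460938), (10.635821342468262, 41.098915100097656), 66.80140686035156)
yel 68 [ 0.5105 -0.0638  0.0249] [ 0.5096 -0.0631  0.0261]
((350.4827575683594, 229.70692443847656), (9.47046184539795, 7.427813529968262), 68.19859313964844)
bench z -0.0003797701049511645
base rect ((0.565751314163208, 0.18860548734664917), (0.16308748722076416, 0.2298559546470642), 0.03209882974624634)
base only ((0.565751314163208, 0.18860548734664917), (0.16308748722076416, 0.2298559546470642), 0.03209882974624634) 0.014760935669504859
top y 0.13 24 zmax 0.05008659599251526 zmed 0.04308050055011052 x 0.5380877298386814 0.58920437814277
top y 0.145 1 zmax 0.04034449788108393 zmed 0.04034449788108393 x 0.5864854897444857 0.5864854897444857
top y 0.16 72 zmax 0.07345528335003415 zmed 0.06418560113476646 x 0.5365130349566797 0.5923851137036393
top y 0.175 48 zmax 0.
[... 856 characters left out ...]
17 zmed 0.06753284672770704 x 0.5319753658237784 0.5860061160280499
side y 0.175 47 zmax 0.06850678267911892 zmed 0.05827950782037089 x 0.5421781563531802 0.5739050964292051
side y 0.19 47 zmax 0.05603519809457107 zmed 0.04655671582797414 x 0.5406534745327333 0.5690273982685542
side y 0.205 46 zmax 0.12469628581279721 zmed 0.06532925747064522 x 0.5318065983163522 0.5863119695757585
side y 0.22 112 zmax 0.13093108011394575 zmed 0.11345526998023087 x 0.533257073888395 0.5857350640798991
side y 0.235 270 zmax 0.1146439990793747 zmed 0.07121690098536432 x 0.5414359147600077 0.5788481913479004
side y 0.25 49 zmax 0.10261458078892073 zmed 0.09853707972036237 x 0.5428091105714901 0.5774371445622334
```

View pics/c1.png

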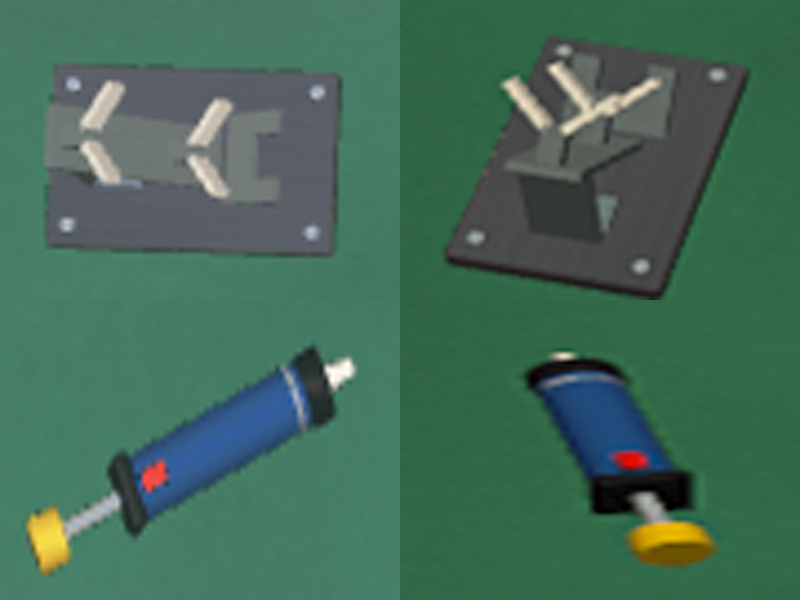

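The stand slants up towards +y and its toe is on the -y side. Next I'll fit the poses of the stand and the pump to the depth clouds.

```bash
cat > fit.py <<'E'
from h import *
from scipy.optimize import least_squares
def sbox(p,c,s,R=None):
    q=(p-c) if R is None else (p-c)@R
    q=np.abs(q)-np.array(s)
    return np.linalg.norm(np.maximum(q,0),axis=1)+np.minimum(q.max(1),0)
def scyl(p,x0,x1,r):
    q=np.c_[np.hypot(p[:,1],p[:,2])-r,np.abs(p[:,0]-(x0+x1)/2)-(x1-x0)/2]
    return np.linalg.norm(np.maximum(q,0),axis=1)+np.minimum(q.max(1),0)
def sd_cradle(p):
    p=p*1000;L=[sbox(p,[0,0,-42.5],[75,18,2.5])]
    for sx in(-37,37):
        for sy in(-1,1):
            a=np.array([0,sy,1])/2**.5;n=np.array([0,sy,-1])/2**.5
            # inner face at distance 15 along n, thickness 4; along a from -14 to 20.6
            L.append(sbox(p,[sx,0,0]+17*n+3.5*a,[5,17,2],np.c_[[1,0,0],a,n]))
    for sy in(-1,1): L.append(sbox(p,[-74.5,sy*20,-20],[2.5,7,24]))
    L.append(sbox(p,[-74.5,0,-30],[2.5,27,14]))
    return np.min(L,0)/1000
def sd_pump(p,j=0):
    p=p*1000;t=j*1000
    return np.min([scyl(p,-58,46,15),scyl(p,-72,-58,17),scyl(p,-90,-72,5.5),sbox(p,[51,0,0],[5,17,17]),scyl(p,56,95-t,4),scyl(p,92-t,110-t,13)],0)/1000
def rot_cradle(yaw):
    h=np.array([np.cos(yaw),np.sin(yaw),0]);k=np.array([0,0,1.]);s=2**-.5
    ex=(h+k)*s;ez=(k-h)*s;return np.c_[ex,np.cross(ez,ex),ez]
E
cat > f1.py <<'E'
from fit import *
np.set_printoptions(precision=4,suppress=True)
C={n:cloud(n,cap(n)[1])[1] for n in('top','side')}
def run(name,sets):
    X=np.vstack(sets)
    if name=='cradle':
        f=lambda v:sd_cradle((X-[v[0],v[1],.094+v[3]])@rot_cradle(v[2]));v0=[.562,.194,np.pi/2,0]
    else:
        def f(v):
            a=[np.cos(v[2]),np.sin(v[2]),0];R=np.c_[a,np.cross([0,0,1],a),[0,0,1]]
            return sd_pump((X-[v[0],v[1],.017+v[3]])@R)
        v0=[.553,-.157,np.radians(114.7),0]
    r=least_squares(f,v0,loss='soft_l1',f_scale=.002,x_scale=[.01,.01,.1,.01])
    print(name,len(X),r.x[:2],'yaw',np.degrees(r.x[2]),'dz',r.x[3],'rms',np.sqrt(np.mean(r.fun**2)),'med',np.median(abs(r.fun)))
sel=lambda X,a,b,c,d,z:X[(X[:,0]>a)&(X[:,0]<b)&(X[:,1]>c)&(X[:,1]<d)&(X[:,2]>z)]
for ns in(('top',),('side',),('top','side')):
    run('cradle',[sel(C[n],.48,.66,.09,.29,.03) for n in ns])
    run('pump',[sel(C[n],.47,.63,-.27,-.03,.010) for n in ns])
E
python3 f1.py
```

```text
cradle 723 [0.5639 0.191 ] yaw 89.14454656329768 dz 0.0004394211726529113 rms 0.003217359400329022 med 0.0012663396531917214
pump 749 [ 0.5532 -0.1556] yaw 114.52845467090904 dz -0.0005096720783116074 rms 0.0032990808199314433 med 0.0015656853963341604
cradle 798 [0.5581 0.1956] yaw 89.80611663514101 dz -0.001167782681543296 rms 0.010512471316839009 med 0.003471691839931703
pump 576 [ 0.5472 -0.156 ] yaw 114.43710775911865 dz 0.0008273584014159235 rms 0.0017933683254764466 med 0.0010296856081484043
cradle 1521 [0.561 0.193] yaw 89.36820339724466 dz 6.478947088319191e-05 rms 0.008686240612793134 med 0.0018078614511922808
pump 1325 [ 0.5503 -0.155 ] yaw 114.66058313149165 dz 0.00018921939977967314 rms 0.0031861179148038356 med 0.0018787517261702079
```

```bash
python3 -m handwheel '[[0.376,0.445,-0.1,0,0,0.859],[0.376,0.445,-0.1,0,0,0.859],[0.376,0.445,-0.1,0,0,0.859],[0.376,0.445,-0.1,0,0,0.859],[0.376,0.445,-0.1,0,0,0.859],[0.376,0.445,-0.1,0,0,0.859],[0.376,0.445,-0.1,0,0,0.859],[0.376,0.445,-0.1,0,0,0.859]]' 1; cat > st.py <<'E'
from h import *
np.set_printoptions(precision=4,suppress=True)
s=bot.read_state();print(s['time_s'],s['position'],s['joint_positions'],s['opening'],s['grasp_force'],s['force']);print(s['tcp_rot'])
E
python3 st.py
```

```text
time_s: 2.17
position: [0.3869, -0.3479, 0.1911]
tcp_rot: [[0.28, 0.96, 0.001], [0.96, -0.28, -0.001], [-0.0, 0.001, -1.0]]
force: [0.7, -1.4, 0.6]
opening: 1.006
grasp_force: 0.0
2.1667 [ 0.3869 -0.3479  0.1911] [-54.283   26.7762 100.385    0.0049  52.7923 -38.0512] 1.0058879005363468 0.0 [ 0.7031 -1.3784  0.6319]
[[ 0.2796  0.9601  0.0005]
 [ 0.9601 -0.2796 -0.0006]
 [-0.0004  0.0007 -1.    ]]
```

```bash
python3 -m handwheel '[[0.163,0.192,-0.043,0,0,0.355],[0.163,0.192,-0.043,0,0,0.355],[0.163,0.192,-0.043,0,0,0.355],[0.163,0.192,-0.043,0,0,0.355],[0.163,0.192,-0.043,0,0,0.355],[0.163,0.192,-0.043,0,0,0.355],[0.163,0.192,-0.043,0,0,0.355],[0.163,0.192,-0.043,0,0,0.355]]' 1; python3 st.py
```

```text
time_s: 2.83
position: [0.5501, -0.155, 0.1477]
tcp_rot: [[-0.413, 0.911, -0.0], [0.911, 0.413, 0.0], [0.0, -0.0, -1.0]]
force: [-0.4, -0.0, 0.2]
opening: 0.999
grasp_force: 0.0
2.8333 [ 0.5501 -0.155   0.1477] [-26.9389  33.8171  95.0416   0.0041  51.1562 -51.3051] 0.9988581155331946 0.0 [-0.3529 -0.0144  0.2127]
[[-0.4125  0.9109 -0.0002]
 [ 0.9109  0.4125  0.0002]
 [ 0.0002 -0.0001 -1.    ]]
```

```bash
python3 -m handwheel '[[0,0,-0.035,0,0,0],[0,0,-0.07,0,0,0],[0,0,-0.095,0,0,0],[0,0,-0.11,0,0,0],[0,0,-0.12,0,0,0],[0,0,-0.12,0,0,0],[0,0,-0.12,0,0,0],[0,0,-0.12,0,0,0]]' 1 && python3 -m handwheel '[[0,0,0,0,0,0],[0,0,0,0,0,0],[0,0,0,0,0,0],[0,0,0,0,0,0],[0,0,0,0,0,0],[0,0,0,0,0,0],[0,0,0,0,0,0],[0,0,0,0,0,0]]' -1; python3 st.py
```

```text
time_s: 3.5
position: [0.5492, -0.1584, 0.0291]
tcp_rot: [[-0.408, 0.913, 0.001], [0.913, 0.408, -0.001], [-0.001, 0.001, -1.0]]
force: [-0.0, -0.4, 0.4]
opening: 1.001
grasp_force: 0.0
time_s: 4.17
position: [0.5489, -0.1573, 0.0281]
tcp_rot: [[-0.409, 0.913, -0.0], [0.913, 0.409, 0.0], [0.0, -0.0, -1.0]]
force: [-0.1, -0.3, -0.5]
opening: 0.48
grasp_force: 0.0
4.1667 [ 0.5489 -0.1573  0.0281] [-27.2024  44.9781  98.0437  -0.0025  36.9834 -51.3312] 0.48007944877826114 0.0 [-0.0723 -0.2633 -0.5197]
[[-0.4088  0.9126 -0.0001]
 [ 0.9126  0.4088  0.    ]
 [ 0.0001 -0.0001 -1.    ]]
```

```bash
python3 -m handwheel '[[0,0,0,0,0,0],[0,0,0,0,0,0],[0,0,0,0,0,0],[0,0,0,0,0,0],[0,0,0,0,0,0],[0,0,0,0,0,0],[0,0,0,0,0,0],[0,0,0,0,0,0]]' -1; python3 -m handwheel '[[0,0,0.03,0,0,0],[0,0,0.06,0,0,0],[0,0,0.1,0,0,0],[0,0,0.14,0,0,0],[0,0,0.17,0,0,0],[0,0,0.17,0,0,0],[0,0,0.17,0,0,0],[0,0,0.17,0,0,0]]' -1; python3 st.py
```

```text
time_s: 4.83
position: [0.5488, -0.1574, 0.0281]
tcp_rot: [[-0.409, 0.913, -0.0], [0.913, 0.409, -0.0], [-0.0, -0.0, -1.0]]
force: [0.6, -0.3, -1.2]
opening: 0.338
grasp_force: 30.0
time_s: 5.5
position: [0.5477, -0.1568, 0.1972]
tcp_rot: [[-0.409, 0.913, -0.002], [0.913, 0.409, 0.001], [0.002, -0.002, -1.0]]
force: [-0.9, 0.1, -1.9]
opening: 0.336
grasp_force: 30.0
5.5 [ 0.5477 -0.1568  0.1972] [-27.2106  29.6891  92.9531  -0.0056  57.508  -51.3305] 0.3357109729039753 29.955005049705505 [-0.8591  0.1412 -1.9204]
[[-0.4087  0.9127 -0.0024]
 [ 0.9127  0.4087  0.0011]
 [ 0.002  -0.0017 -1.    ]]
```

```bash
cat > f2.py <<'E'
from fit import *
import sys
from scipy.spatial.transform import Rotation as Ro
np.set_printoptions(precision=4,suppress=True)
s=bot.read_state();R0=np.array(s['tcp_rot']);T=np.array(s['position'])
def fit(X,c0,R0,it=4):
    v=np.zeros(5)
    for k in range(it):
        f=lambda v,X:sd_pump((X-c0-R0@v[:3])@(R0@Ro.from_rotvec([0,v[3],v[4]]).as_matrix()))
        p=(X-c0-R0@v[:3])@(R0@Ro.from_rotvec([0,v[3],v[4]]).as_matrix())
        Y=X[(np.abs(f(v,X))<[.03,.015,.008,.006][k])&((p[:,0]<-16)|(p[:,0]>16))]
        v=least_squares(f,v,args=(Y,),loss='soft_l1',f_scale=.002,x_scale=[.01]*3+[.1]*2).x
    return v,len(Y),np.median(abs(f(v,Y)))
if __name__=='__main__':
    for n in('top','side'):
        X=cloud(n,cap(n,f'{n}_{int(s["time_s"]*10)}.png')[1])[1];X=X[(X[:,2]>.03)&(np.linalg.norm(X-T,axis=1)<.2)]
        Rp=R0@np.diag([1,-1,-1])  # pump frame: x along tool x, z opposite to tool z
        v,m,e=fit(X,T+R0@[0,0,.011],Rp)
        print(n,m,e,'pump rel grasp (pump frame): ',v[:3],'ang y,z deg',np.degrees(v[3:]))
E
python3 f2.py
```

```text
top 0 nan pump rel grasp (pump frame):  [0. 0. 0.] ang y,z deg [0. 0.]
side 0 nan pump rel grasp (pump frame):  [0. 0. 0.] ang y,z deg [0. 0.]
  return _methods._mean(a, axis=axis, dtype=dtype,
  ret = ret.dtype.type(ret / rcount)
```

```bash
sed -i 's/<-16)|(p\[:,0\]>16)/<-.018)|(p[:,0]>.018)/' f2.py && python3 f2.py
```

```text
top 130 0.0010787422293628995 pump rel grasp (pump frame):  [-0.0002 -0.0019 -0.0021] ang y,z deg [-0.2196 -1.0481]
side 463 0.001048256435009746 pump rel grasp (pump frame):  [0.0015 0.0024 0.0009] ang y,z deg [ 0.4157 -0.4101]
```

```bash
python3 - <<'E'
import cv2,numpy as np,glob
print(glob.glob('pics/*'))
a=cv2.imread('pics/side_55.png');b=cv2.imread('pics/top_55.png')
if a is None: a=cv2.imread(sorted(glob.glob('pics/side_*'))[-1]);b=cv2.imread(sorted(glob.glob('pics/top_*'))[-1])
cv2.imwrite('pics/v2.png',np.hstack([cv2.resize(b[120:280,320:480],(400,400)),cv2.resize(a[80:280,220:420],(400,400))]))
E
```

```text
['pics/top_56.png', 'pics/top_55.png', 'pics/side_56.png', 'pics/side0.png', 'pics/c1.png', 'pics/side_55.png', 'pics/top0.png']
```

View pics/v2.png

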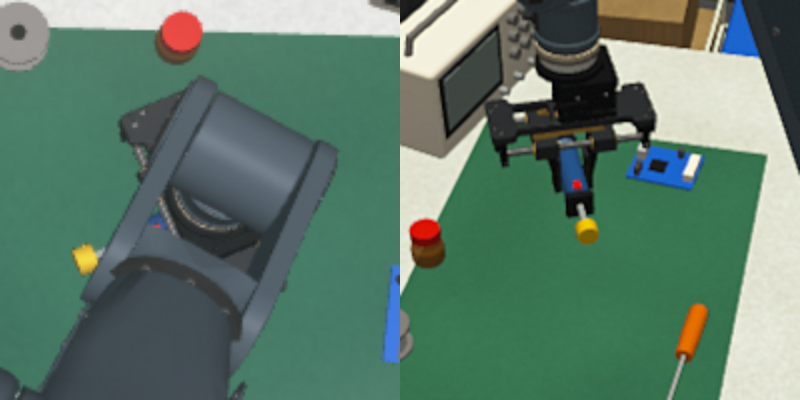

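```bash
cat > plan.py <<'E'
from fit import *
from scipy.spatial.transform import Rotation as Ro
import sys
np.set_printoptions(precision=4,suppress=True)
RC=rot_cradle(np.radians(89.3));O=np.array([.561,.193,.094])
def go(pc,Rt,tool_off):
    """pc: target in cradle frame of the tool point tool_off(m ahead of TCP); print row"""
    s=bot.read_state();R=np.array(s['tcp_rot']);P=np.array(s['position'])
    T=O+RC@np.array(pc)-Rt[:,2]*tool_off
    rv=Ro.from_matrix(Rt@R.T).as_rotvec()
    print('dx',T-P,'rot share',rv/2,'deg',np.degrees(np.linalg.norm(rv)),'T',T)
RL=RC@np.diag([1,-1,-1])           # laying in: tool x=ex, z=-ez
RP=RC@np.c_[[0,0,1],[0,1,0],[-1,0,0]]  # pushing: tool z=-ex
if __name__=='__main__':
    a=[float(v) for v in sys.argv[2:5]]
    go(a,dict(L=RL,P=RP)[sys.argv[1]],float(sys.argv[5]));import st
E
python3 plan.py L .006 0 .07 .011
```

```text
dx [ 0.0126  0.2968 -0.0406] rot share [ 0.3861  0.0787 -0.2059] deg 50.94207673784103 T [0.5604 0.14   0.1555]
5.7 [ 0.5477 -0.1569  0.1961] [-27.2138  29.8075  92.9324  -0.0042  57.5086 -51.3316] 0.3351267855235696 29.95513290166855 [-0.3282 -0.0292 -1.2821]
[[-0.4086  0.9127 -0.0039]
 [ 0.9127  0.4087  0.0019]
 [ 0.0033 -0.0028 -1.    ]]
```

```bash
python3 -m handwheel '[[0.0008,0.018,0,0.023,0.005,-0.012],[0.0024,0.055,0,0.071,0.015,-0.038],[0.004,0.092,0,0.12,0.024,-0.064],[0.0056,0.13,0,0.169,0.034,-0.09],[0.007,0.167,0,0.217,0.044,-0.116],[0.009,0.204,-0.01,0.265,0.054,-0.141],[0.01,0.241,-0.02,0.314,0.064,-0.167],[0.0115,0.27,-0.03,0.35,0.071,-0.187]]' -1; python3 plan.py L .006 0 .07 .011
```

```text
time_s: 6.37
position: [0.5601, 0.1142, 0.1668]
tcp_rot: [[-0.025, 1.0, -0.004], [0.756, 0.022, 0.655], [0.655, 0.014, -0.756]]
force: [0.1, 0.6, -0.8]
opening: 0.334
grasp_force: 30.0
dx [ 0.0003  0.0258 -0.0113] rot share [ 0.0358  0.0072 -0.0167] deg 4.599455106721401 T [0.5604 0.14   0.1555]
6.3667 [0.5601 0.1142 0.1668] [-18.376   37.9036  97.6043  42.3932  66.9104 -45.031 ] 0.334393131195531 29.955450296401978 [ 0.1256  0.6283 -0.8206]
[[-0.0255  0.9997 -0.0036]
 [ 0.7556  0.0216  0.6547]
 [ 0.6546  0.014  -0.7559]]
```

```bash
python3 -m handwheel '[[0,0.012,-0.005,0.018,0.0035,-0.008],[0,0.026,-0.011,0.036,0.007,-0.017],[0,0.026,-0.011,0.036,0.007,-0.017],[0,0.026,-0.011,0.036,0.007,-0.017],[0,0.026,-0.011,0.036,0.007,-0.017],[0,0.026,-0.011,0.036,0.007,-0.017],[0,0.026,-0.011,0.036,0.007,-0.017],[0,0.026,-0.011,0.036,0.007,-0.017]]' -1; python3 plan.py L .006 0 .07 .011; python3 f2.py; python3 f1.py | grep cradle
```

```text
time_s: 7.03
position: [0.5609, 0.138, 0.1577]
tcp_rot: [[0.004, 1.0, 0.011], [0.71, -0.011, 0.704], [0.704, 0.005, -0.71]]
force: [-0.2, 0.5, -1.7]
opening: 0.338
grasp_force: 30.0
dx [-0.0005  0.0019 -0.0022] rot share [ 0.0022  0.0023 -0.0006] deg 0.3784775403314524 T [0.5604 0.14   0.1555]
7.0333 [0.5609 0.138  0.1577] [-17.4908  39.7754  98.7959  47.3883  66.4532 -46.618 ] 0.3378703505478616 29.959449470043182 [-0.2244  0.5355 -1.6685]
[[ 0.0044  0.9999  0.0111]
 [ 0.7102 -0.0109  0.7039]
 [ 0.704   0.0047 -0.7102]]
top 330 0.0009585295120448738 pump rel grasp (pump frame):  [ 0.0004 -0.0016 -0.0007] ang y,z deg [ 0.4323 -1.1568]
side 429 0.0008396961986841802 pump rel grasp (pump frame):  [0.0009 0.0024 0.0007] ang y,z deg [ 0.0696 -0.9231]
cradle 1364 [0.569  0.1513] yaw -46.159205512941384 dz 0.12224181117638717 rms 0.07863285113646777 med 0.010971866987523421
cradle 3012 [0.5498 0.1074] yaw 71.33997750377183 dz 0.09353187713357299 rms 0.06566177399140637 med 0.03716607050524477
cradle 4376 [0.5555 0.1521] yaw -44.93213256738236 dz 0.11465256968882892 rms 0.05820501394640285 med 0.019778073141633653
```

```bash
python3 -m handwheel '[[0,0.009,-0.01,0,0,0],[0,0.02,-0.021,0,0,0],[0,0.03,-0.031,0,0,0],[0,0.038,-0.039,0,0,0],[0,0.044,-0.044,0,0,0],[0,0.047,-0.047,0,0,0],[0,0.049,-0.049,0,0,0],[0,0.049,-0.049,0,0,0]]' -1; python3 plan.py L .006 0 0 .011
```

```text
time_s: 7.9
position: [0.5608, 0.1878, 0.108]
tcp_rot: [[0.005, 1.0, 0.01], [0.71, -0.011, 0.704], [0.704, 0.004, -0.71]]
force: [0.4, -0.4, -1.3]
opening: 0.336
grasp_force: 30.0
dx [ 0.0001  0.0017 -0.002 ] rot share [ 0.0019  0.0019 -0.0008] deg 0.32375566535276984 T [0.561  0.1895 0.106 ]
7.9 [0.5608 0.1878 0.108 ] [-12.4742  44.651   99.9799  52.6364  60.2348 -49.5399] 0.33623631735568504 29.95481640100479 [ 0.4043 -0.3727 -1.3476]
[[ 0.0048  0.9999  0.0102]
 [ 0.7098 -0.0105  0.7044]
 [ 0.7044  0.0039 -0.7098]]
```

No contact yet, with 2.6 mm to go. I'll ease it down.

```bash
python3 -m handwheel '[[0,0.0007,-0.0007,0,0,0],[0,0.0014,-0.0014,0,0,0],[0,0.002,-0.002,0,0,0],[0,0.002,-0.002,0,0,0],[0,0.002,-0.002,0,0,0],[0,0.002,-0.002,0,0,0],[0,0.002,-0.002,0,0,0],[0,0.002,-0.002,0,0,0]]' -1; python3 plan.py L .006 0 0 .011; python3 f2.py
```

```text
time_s: 8.57
position: [0.5619, 0.1887, 0.1069]
tcp_rot: [[0.004, 1.0, 0.013], [0.71, -0.012, 0.704], [0.704, 0.006, -0.71]]
force: [0.8, -5.0, 4.3]
opening: 0.333
grasp_force: 29.9
dx [-0.0009  0.0008 -0.0009] rot share [ 0.0022  0.0031 -0.    ] deg 0.43606913358405053 T [0.561  0.1895 0.106 ]
8.5667 [0.5619 0.1887 0.1069] [-12.3709  44.7549  99.9613  52.8633  60.0063 -49.6699] 0.3333855775026061 29.942057132720947 [ 0.819  -5.0113  4.2587]
[[ 0.0042  0.9999  0.0131]
 [ 0.7101 -0.0122  0.704 ]
 [ 0.7041  0.0063 -0.7101]]
top 18 0.0007470386290351456 pump rel grasp (pump frame):  [0.0044 0.0165 0.0137] ang y,z deg [ 7.7218 -9.6185]
side 499 0.001788824245309698 pump rel grasp (pump frame):  [ 0.0022  0.0081 -0.0089] ang y,z deg [-5.9776 -4.4931]
```

```bash
python3 - <<'E'
import cv2,numpy as np,glob,os
a,b=[cv2.imread(max(glob.glob(f'pics/{n}_*'),key=os.path.getmtime)) for n in('top','side')]
cv2.imwrite('pics/v3.png',np.hstack([cv2.resize(a[150:260,200:310],(400,400)),cv2.resize(b[230:360,200:330],(400,400))]))
E
```

```text
(no output)
```

View pics/v3.png

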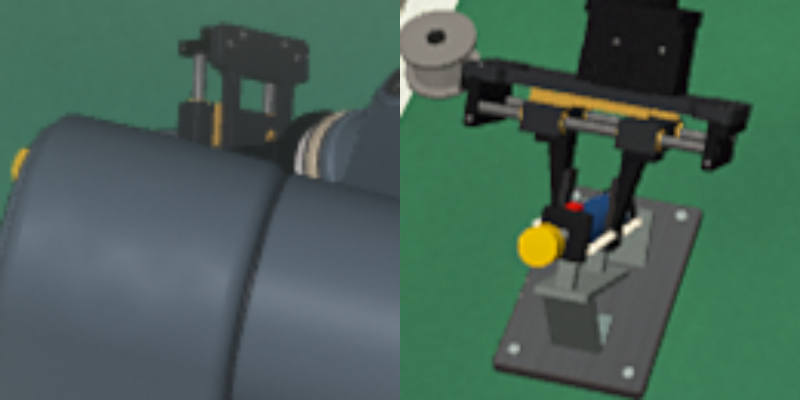

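The side view shows the barrel in the V rests, and contact is about 6.5 N. I'll let go.

```bash
python3 -m handwheel '[[0,0,0,0,0,0],[0,0,0,0,0,0],[0,0,0,0,0,0],[0,0,0,0,0,0],[0,0,0,0,0,0],[0,0,0,0,0,0],[0,0,0,0,0,0],[0,0,0,0,0,0]]' 0.4; python3 -m handwheel '[[0,0,0,0,0,0],[0,-0.005,0.005,0,0,0],[0,-0.015,0.015,0,0,0],[0,-0.03,0.03,0,0,0],[0,-0.05,0.05,0,0,0],[0,-0.07,0.07,0,0,0],[0,-0.095,0.095,0,0,0],[0,-0.12,0.12,0,0,0]]' 0.4; python3 st.py
```

```text
time_s: 9.33
position: [0.5602, 0.1898, 0.1061]
tcp_rot: [[0.005, 1.0, 0.009], [0.71, -0.01, 0.705], [0.705, 0.003, -0.71]]
force: [0.6, 1.1, -0.3]
opening: 0.696
grasp_force: 0.0
time_s: 10.0
position: [0.5598, 0.0679, 0.2279]
tcp_rot: [[0.006, 1.0, 0.009], [0.71, -0.011, 0.704], [0.704, 0.003, -0.71]]
force: [1.2, 0.4, 0.3]
opening: 0.702
grasp_force: 0.0
10.0 [0.5598 0.0679 0.2279] [-24.2811  33.9372  95.0165  41.5408  76.8233 -43.125 ] 0.701585333755372 0.0 [1.1569 0.4115 0.3003]
[[ 0.0059  0.9999  0.0095]
 [ 0.71   -0.0108  0.7041]
 [ 0.7041  0.0026 -0.7101]]
```

```bash
sed -i 's/^RP=.*/RP=RC@np.c_[[0,0,-1],[0,-1,0],[-1,0,0]]/' plan.py && python3 -m handwheel '[[0,0.01,0.02,-0.03,0,0],[0,0.025,0.045,-0.08,0,0],[0,0.045,0.065,-0.135,0,0],[0,0.07,0.08,-0.19,0,0],[0,0.095,0.09,-0.25,0,0],[0,0.12,0.095,-0.31,0,0],[0,0.145,0.1,-0.37,0,0],[0,0.165,0.1,-0.42,0,0]]' -1; python3 plan.py P .165 0 0 .025
```

```text
time_s: 10.67
position: [0.5609, 0.2359, 0.3304]
tcp_rot: [[0.007, 1.0, 0.017], [0.998, -0.006, -0.062], [-0.062, 0.018, -0.998]]
force: [1.1, 0.8, -0.4]
opening: 0.177
grasp_force: 0.0
dx [ 0.0017  0.0914 -0.102 ] rot share [-0.3615  0.0117 -0.0062] deg 41.453384957627705 T [0.5626 0.3273 0.2284]
10.6667 [0.5609 0.2359 0.3304] [14.0305 24.5806 78.3152 -3.798  77.0421 15.2449] 0.1772952278400417 0.0 [ 1.0711  0.8302 -0.4261]
[[ 0.0069  0.9998  0.0172]
 [ 0.998  -0.0058 -0.0622]
 [-0.0621  0.0176 -0.9979]]
```

```bash
python3 -m handwheel '[[0,0.02,-0.005,-0.045,0.001,0],[0,0.04,-0.015,-0.09,0.003,0],[0,0.06,-0.03,-0.14,0.004,-0.002],[0.001,0.075,-0.045,-0.19,0.006,-0.003],[0.001,0.085,-0.06,-0.24,0.008,-0.004],[0.0015,0.09,-0.075,-0.3,0.01,-0.005],[0.0015,0.091,-0.09,-0.345,0.011,-0.006],[0.0015,0.091,-0.102,-0.361,0.0117,-0.006]]' -1; python3 -m handwheel '[[0,0,0,0,0,0],[0,0,0,0,0,0],[0,0,0,0,0,0],[0,0,0,0,0,0],[0,0,0,0,0,0],[0,0,0,0,0,0],[0,0,0,0,0,0],[0,0,0,0,0,0]]' -1;  python3 plan.py P .165 0 0 .025
cat > f3.py <<'E'
from f2 import *
from plan import RC,O
import plan,os
s=bot.read_state()
J=float(sys.argv[1])
def sp(p): return sd_pump(p,J)
ims=[]
for n in('top','side'):
    p,d=cap(n);ims.append(p);X=cloud(n,d)[1];X=X[(np.linalg.norm(X-O,axis=1)<.17)&(((X-O)@RC)[:,0]<.125)&(((X-O)@RC)[:,2]>-.017)]
    # pump fit, points clearly off the stand at this camera's bias
    b=np.array([.0029,-.0025,.0]) if n=='top' else np.array([-.0029,.0025,-.0006])
    X=X-b;X=X[sd_cradle((X-O)@RC)>.004]
    import f2;f2.sd_pump=sp
    v=np.zeros(5)
    for k in range(4):
        M=lambda v:(X-O-RC@v[:3])@(RC@Ro.from_rotvec([0,v[3],v[4]]).as_matrix())
        Y=X[np.abs(sp(M(v)))<[.03,.015,.008,.006][k]]
        g=lambda v:sp((Y-O-RC@v[:3])@(RC@Ro.from_rotvec([0,v[3],v[4]]).as_matrix()))
        v=least_squares(g,v,loss='soft_l1',f_scale=.002,x_scale=[.01]*3+[.1]*2).x
    print(n,len(Y),'pump in cradle',v[:3],np.degrees(v[3:]),np.median(abs(g(v))))
cv2.imwrite('pics/'+sys.argv[2],np.hstack([cv2.resize(ims[0][150:260,180:290],(400,400)),cv2.resize(ims[1][230:360,190:320],(400,400))]))
E
python3 f3.py 0 v4.png
```

```text
time_s: 11.33
position: [0.5609, 0.3266, 0.2217]
tcp_rot: [[0.004, 1.0, -0.017], [0.707, -0.015, -0.707], [-0.707, -0.009, -0.707]]
force: [-0.1, -0.5, 0.1]
opening: 0.007
grasp_force: 0.0
time_s: 12.0
position: [0.562, 0.3254, 0.2249]
tcp_rot: [[0.008, 1.0, -0.016], [0.711, -0.016, -0.703], [-0.703, -0.006, -0.711]]
force: [0.4, -0.4, -0.7]
opening: 0.002
grasp_force: 0.0
dx [0.0006 0.0019 0.0035] rot share [-0.0029 -0.0029  0.0021] deg 0.5285192639122477 T [0.5626 0.3273 0.2284]
12.0 [0.562  0.3254 0.2249] [ 34.4108  47.8554  62.7094 -35.1849  97.717   39.4064] 0.0019865617932457785 0.0 [ 0.4392 -0.3634 -0.6542]
[[ 0.0076  0.9998 -0.0157]
 [ 0.7111 -0.0165 -0.7029]
 [-0.7031 -0.0059 -0.7111]]
top 777 pump in cradle [-0.0004 -0.0006 -0.0015] [-0.1088  0.0106] 0.0010468416009820202
side 0 pump in cradle [0. 0. 0.] [0. 0.] nan
  return _methods._mean(a, axis=axis, dtype=dtype,
  ret = ret.dtype.type(ret / rcount)
```

View pics/v4.png

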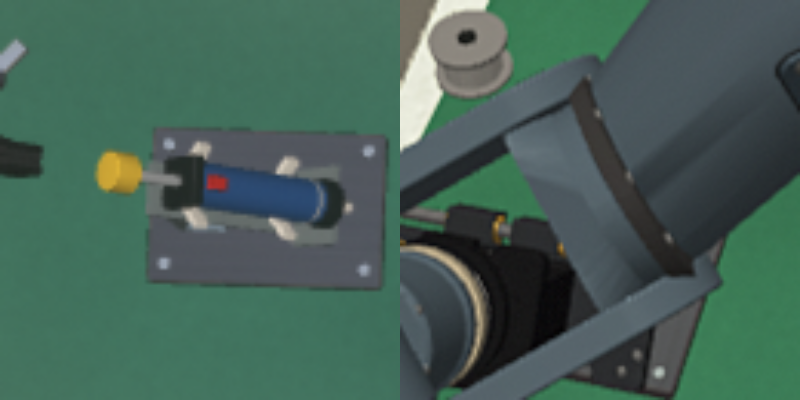

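The top view shows the pump seated in both rests with its nose at the toe. The closed fingertips are in line with the button, at the left edge near (20,158). Now I'll push along the axis.

```bash
python3 -m handwheel '[[0,-0.006,-0.005,0,0,0],[0,-0.012,-0.011,0,0,0],[0,-0.018,-0.017,0,0,0],[0,-0.024,-0.023,0,0,0],[0,-0.029,-0.028,0,0,0],[0,-0.033,-0.031,0,0,0],[0,-0.033,-0.031,0,0,0],[0,-0.033,-0.031,0,0,0]]' -1; python3 -m handwheel '[[0,-0.003,-0.003,0,0,0],[0,-0.006,-0.006,0,0,0],[0,-0.009,-0.009,0,0,0],[0,-0.012,-0.012,0,0,0],[0,-0.015,-0.015,0,0,0],[0,-0.018,-0.018,0,0,0],[0,-0.02,-0.02,0,0,0],[0,-0.02,-0.02,0,0,0]]' -1; python3 plan.py P .078 0 0 .025
```

```text
time_s: 12.77
position: [0.5619, 0.2923, 0.1929]
tcp_rot: [[0.007, 1.0, -0.017], [0.71, -0.016, -0.704], [-0.704, -0.007, -0.71]]
force: [-0.4, -0.8, 0.4]
opening: 0.006
grasp_force: 0.0
time_s: 13.43
position: [0.5621, 0.2729, 0.1735]
tcp_rot: [[0.007, 1.0, -0.015], [0.711, -0.015, -0.703], [-0.703, -0.006, -0.711]]
force: [-0.4, 2.8, 3.6]
opening: 0.005
grasp_force: 2.2
dx [-0.0002 -0.0071 -0.0066] rot share [-0.0029 -0.0027  0.0016] deg 0.49313879080959877 T [0.5619 0.2658 0.1668]
13.4333 [0.5621 0.2729 0.1735] [ 31.0199  48.5747  70.5525 -36.502   88.9282  41.8921] 0.0048128097669202195 2.233735391803293 [-0.4175  2.8481  3.5551]
[[ 0.0071  0.9999 -0.0148]
 [ 0.7112 -0.0154 -0.7029]
 [-0.703  -0.0055 -0.7112]]
```

```bash
python3 -m handwheel '[[0,-0.002,-0.002,0,0,0],[0,-0.004,-0.004,0,0,0],[0,-0.006,-0.006,0,0,0],[0,-0.0075,-0.0075,0,0,0],[0,-0.008,-0.008,0,0,0],[0,-0.008,-0.008,0,0,0],[0,-0.008,-0.008,0,0,0],[0,-0.008,-0.008,0,0,0]]' -1; python3 plan.py P .078 0 0 .025; python3 f3.py 0.032 v5.png 2>/dev/null
```

```text
time_s: 14.1
position: [0.5622, 0.265, 0.1656]
tcp_rot: [[0.007, 1.0, -0.015], [0.711, -0.016, -0.703], [-0.703, -0.006, -0.711]]
force: [0.2, 6.0, 6.7]
opening: 0.009
grasp_force: 4.3
dx [-0.0003  0.0008  0.0012] rot share [-0.0029 -0.0027  0.0018] deg 0.4987046330449243 T [0.5619 0.2658 0.1668]
14.1 [0.5622 0.265  0.1656] [ 30.4826  48.7901  71.5945 -36.7737  87.6545  42.2789] 0.00905845504587788 4.294379612838384 [0.2318 6.0296 6.749 ]
[[ 0.0073  0.9999 -0.015 ]
 [ 0.7111 -0.0157 -0.7029]
 [-0.7031 -0.0056 -0.7111]]
top 680 pump in cradle [-0.0006 -0.0006 -0.0013] [-0.119  -0.0423] 0.0011012016811696803
side 0 pump in cradle [0. 0. 0.] [0. 0.] nan
```

```bash
python3 -m handwheel '[[0,-0.0005,-0.0005,0,0,0],[0,-0.001,-0.001,0,0,0],[0,-0.0015,-0.0015,0,0,0],[0,-0.002,-0.002,0,0,0],[0,-0.002,-0.002,0,0,0],[0,-0.002,-0.002,0,0,0],[0,-0.002,-0.002,0,0,0],[0,-0.002,-0.002,0,0,0]]' -1; python3 plan.py P .078 0 0 .025
```

```text
time_s: 14.87
position: [0.5624, 0.2648, 0.1656]
tcp_rot: [[0.009, 1.0, -0.013], [0.712, -0.015, -0.702], [-0.702, -0.003, -0.712]]
force: [-1.5, 12.5, 13.3]
opening: 0.007
grasp_force: 8.9
dx [-0.0005  0.001   0.0012] rot share [-0.0038 -0.0013  0.0014] deg 0.48695746824755914 T [0.5619 0.2658 0.1668]
14.8667 [0.5624 0.2648 0.1656] [ 30.4623  48.7142  71.7119 -36.8026  87.4345  42.3735] 0.007040201815867613 8.89524403726682 [-1.459  12.5386 13.2824]
[[ 0.0087  0.9999 -0.0125]
 [ 0.7124 -0.015  -0.7017]
 [-0.7018 -0.0028 -0.7124]]
```

The tool has stopped moving and the force has risen to 18 N, so the plunger is on its stop. I'll retract along the axis and check.

```bash
python3 -m handwheel '[[0,0.003,0.003,0,0,0],[0,0.01,0.01,0,0,0],[0,0.02,0.02,0,0,0],[0,0.035,0.035,0,0,0],[0,0.055,0.055,0,0,0],[0,0.075,0.075,0,0,0],[0,0.09,0.09,0,0,0],[0,0.09,0.09,0,0,0]]' -1; python3 -m handwheel '[[0,0.01,0.03,0.05,0,0],[0,0.01,0.06,0.1,0,0],[-0.02,0,0.1,0.15,0,0],[-0.04,-0.02,0.13,0.2,0,0],[-0.07,-0.05,0.15,0.25,0,0],[-0.1,-0.08,0.16,0.3,0,0],[-0.12,-0.11,0.16,0.35,0,0],[-0.14,-0.14,0.16,0.36,0,0]]' -1; python3 -m handwheel '[[0,-0.03,0,0,0,0],[0,-0.06,0,0,0,0],[0,-0.1,0,0,0,0],[0,-0.14,0,0,0,0],[0,-0.18,0,0,0,0],[0,-0.22,0,0,0,0],[0,-0.26,0,0,0,0],[0,-0.26,0,0,0,0]]' -1; python3 f3.py 0.032 v6.png; python3 f3.py 0.024 v7.png|cut -c1-20,90-
```

```text
time_s: 15.53
position: [0.5627, 0.3554, 0.2555]
tcp_rot: [[0.009, 1.0, -0.011], [0.713, -0.014, -0.701], [-0.701, -0.002, -0.713]]
force: [1.5, 0.2, 0.8]
opening: 0.008
grasp_force: 0.0
time_s: 16.2
position: [0.4194, 0.2094, 0.4132]
tcp_rot: [[0.01, 1.0, -0.015], [0.998, -0.01, -0.058], [-0.058, -0.015, -0.998]]
force: [1.2, -1.7, -0.2]
opening: 0.006
grasp_force: 0.0
time_s: 16.87
position: [0.4208, -0.0544, 0.4114]
tcp_rot: [[0.017, 1.0, -0.02], [0.998, -0.018, -0.063], [-0.064, -0.019, -0.998]]
force: [-0.4, 1.4, -0.0]
opening: 0.003
grasp_force: 0.0
top 655 pump in cradle [-0.0231 -0.0005 -0.0011] [-1.5931  0.2265] 0.001686266796890175
side 473 pump in cradle [-0.0023 -0.0018  0.004 ] [-0.2717 -0.0661] 0.0007054260093006786
top 679 pump in crad
side 456 pump in cra
```

View pics/v6.png

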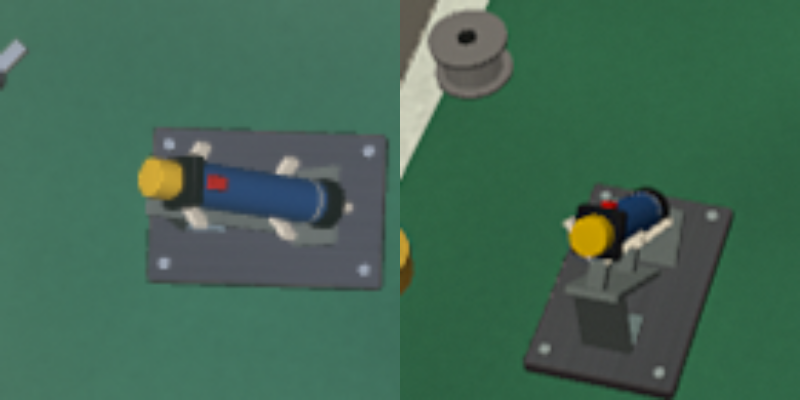

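The picture shows the barrel, flange and nose exactly where they were in v4, and the yellow button is now close against the flange. The top camera's depth fit of -23 mm contradicts this, but the image shows no such shift, so I'm treating it as a false minimum. The arm is clear, so I'm handing in.

```bash
python3 -c "
from rig import bot
print(bot.hand_in())"
```

```text
the job is handed in; nothing more can be done
None
```

The pump was laid nozzle-down in the grey stand and let go, then its plunger was pushed home to the stop, and the job was handed in at about 17 s; the hand-in returned no verdict.

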